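Seat the keyed mill spindle in its drive hub and hold it home

ROBOT

A 6-joint arm with a two-finger parallel gripper is mounted at the origin on a cart in front of the work surface, level with it; the furniture and walls round the work are solid. World frame = base frame: x ahead of the robot, y to its left, z up, the work surface at z = 0. Lengths are in m, angles in degrees, forces in N, time in s.
With the tool pointing down it reaches from about 0.375 to 0.9 m from the base axis. Payload 3.1 kg.
Tool frame: the origin (TCP) lies at the very end of the fingers, on their centre line; the grasp point (between the pads) lies ctrl.hold_point_z behind it (ctrl.hold_point_z is the distance from the TCP to the grasp point, in m); x points along the fingers, y is the direction in which the jaws open and shut, and the axes are right-handed (so a half turn about x gives the same grasp; the last joint's range is limited). The gripper opens to 87 mm and grips with 3 to 60 N. Pads are 19 mm wide; open, the fingers measure 117 mm over their backs; the gripper's body (75 mm by 190 mm) begins 51 mm behind the grasp point.
Start: joints at [64.085, 30.224, 82.088, -0, 67.689, -10.227], TCP at [0.169, 0.602, 0.223] pointing down, gripper open.
Joint ranges: [-176.69, 176.69], [-43.24, 126.21], [12.49, 139.97], [-82, 262], [0, 151.66], [-163.58, 163.58]. Speed limits (degrees/s): [159.86, 159.86, 180, 180, 180, 180].

INTERFACE

Orientations are given as a 3x3 rotation matrix whose columns are the frame's x, y, z axes.
In Python, from workcell import ctrl gives the robot as it stands.
- The arm moves only by the tool step_arm, never from a script. Its arguments are lists of equal length, an entry for each row: "twist": the turn, a rotation vector about the tool's x, y, z in degrees, a list of three; "dp": the shift along the tool's x, y, z in m, a list of three; "grip": the closure, from -1 (fully open) to 1 (shut). In form: {"twist": [[rx, ry, rz], ...], "dp": [[tx, ty, tz], ...], "grip": [grip, ...]}. A call has 1 to 20 rows; each row shifts and turns the commanded pose from where the row before left it, along the tool's axes as they then stand; what a row does not reach is not made up. A row lasts 1/12 s, in which the tool goes at most 41.7 mm and 7.16 degrees, less where a joint would pass 70% of its speed; a pose out of reach is approached as far as the arm can. A call is refused whole if a number of a shift passes 0.0417 or a number of a turn 7.16, either way. A call with a gripper value outside its range is refused whole. The fingers move at their own pace and stop on an object; the grip force is fixed at half the most. Time passes only in rows, so rows that do not move let the fingers close. It gives the time, the measured TCP pose, the force and the opening at its end, in the units of the state.
- ctrl.get_state(): the state, without advancing time (a new reading comes with each control period).
- ctrl.get_image(name): name is "side" or "top"; returns the picture (480x640x3 uint8, red, green, blue); there is no depth.
- ctrl.get_calibration(name): a dict with "fx", "fy", "cx", "cy" (pixels), "eye" and "orientation" of the camera in the world. Camera axes: x right, y down, z forward; pixel columns grow to the right and rows downward; lengths in m; the calibration is good to about 2 mm. A picture is of the moment at which its call begins. get_calibration takes no time and is no camera call.
- ctrl.hand_in(): hands the job in, once; it reports no verdict.
The state is a dict: "clock": time; "joint_pos": joint angles; "joint_velocities": joint speeds; "joint_efforts": joint torques, N m; "eef_pos": TCP position; "ee_rot": TCP orientation; "ft_force": force on the tool from outside, world axes, zero at the start; "wrist_torque": the same for the moment, N m; "opening": finger opening in m.
Only numpy, scipy, OpenCV 4.12 (cv2) and the standard library are available. Lean on these libraries where they do the work, as an engineer would, in place of code of your own. Each camera call takes 0.05 s, during which the arm holds its last target. There are 200 camera calls.

TASK

Slide the keyed steel spindle by its grey grip out of the open end of the blue slotted rack, stand its nose in the hub on top of the white mill drive, and turn it until its key slips into the keyway. Keep pushing against the sprung ejector until the spindle's collar sits flush on the hub, and finish while still gripping the spindle and holding it fully home, as if a colleague were about to tighten the set screw. Leave the beaker, the brown bottles, the matchbox and the petri dish where they are.

Things in the scene. Friction and masses are not known exactly. Their poses are not given: they have to be found in the camera images.
- spindle_grip (a point): centre of the upright loose spindle's grip: a grey block 36 mm along its x, 22 mm along its y (ribbed flat faces to grip across), 40 mm tall (20 mm above and below this point). z up along the spindle's axis. Bare neck 14 mm thick from 20 to 52 mm below this point. A red line on top of the grip shows the key's side (its -x). Spindle: 112 mm tall, about 0.2 kg
- spindle_seat (a point): underside of the spindle's round collar, on the axis, 58 mm below the grip's centre; same axes as the grip. The collar is 40 mm wide and 6 mm thick. Below it hangs the 14 mm thick shank, 34 mm long to the nose end
- spindle_key (a point): lower end of the brass key, at its middle, 8.5 mm from the axis on the spindle's -x side and 20 mm below the collar. The key is 6 mm wide, reaches 11.5 mm from the axis and runs from here up to the collar. Below it the last 14 mm of shank are a plain pilot nose with a 3 mm taper
- spindle: the whole loose spindle; origin at the nose end on the axis, 92 mm below the grip's centre; z up, key on the -x side
- rack_slot (a point): centre of the slot of the fixed blue rack (100x100 mm, 66 mm tall), on its lower plate, 50 mm above the counter. The slots run along the rack's y and end open at its -y side, 50 mm from here. Upper slot 19 mm wide (round the neck), lower 27 mm (round the shank). z up
- rack_mouth (a point): open end of the rack's slot, 50 mm along the rack's -y from rack_slot. The spindle's collar lies between the plates with 4 mm of play in height, so it cannot be lifted out: it slides level along the rack's -y and is clear once its axis is more than 20 mm beyond this point (70 mm from rack_slot)
- hub_mouth (a point): centre of the bore on the flat top of the steel hub (52 mm wide, 36 mm tall), 96 mm above the counter; axes of the fixed white drive housing below it (150 mm along x, 130 along y, 60 tall; front panel with knob at its -x; z up). Bore 17 mm wide. With the key resting on this face the nose is 14 mm deep; with the key in the keyway it goes 20 mm further, collar on face
- drive: the white drive housing, origin at the centre of its underside. The hub's keyway, 9 mm wide and reaching 13.5 mm from the axis, lies somewhere within 0.5 rad either side of the housing's -x; the hub's angle is not reported, but the open keyway and a red line on the rim beyond it can be seen from above. The hub is stiff and does not turn when rubbed
- ejector (a joint): travel in m of the sprung pin in the bore: 0 at rest with its top 22 mm below the hub's face, grows as it is pushed down, 0.012 with the spindle fully home. It pushes back with about 4 N at 0 and 8.5 N when home, and lifts the spindle if that is let go
- beaker_50: small clear glass beaker, 44 mm wide, 54 mm tall, at the back between rack and drive unit, beside the retort stand, whose glassware overhangs here from 250 mm up; bystander, origin at the centre of its underside
- reagent_07: brown glass reagent bottle with a black cap, 50 mm wide, 92 mm tall, behind the rack; bystander, origin at the centre of its underside
- reagent_10: brown glass reagent bottle with a black cap, 50 mm wide, 92 mm tall, to the right of the drive unit; bystander, origin at the centre of its underside
- matchbox: red and white matchbox, 36x54x15 mm, lying near the front edge between rack and drive unit; bystander, origin at the centre of its underside
- petri_dish: clear covered petri dish, 96 mm wide, 16 mm tall, left of the rack; bystander, origin at the centre of its underside
Things that resemble listed ones, but are neither listed nor needed, are in the scene too. What is shaped like the part that bears rack_slot but red is not meant.

How it is judged (in metres and radians):
On the way:
1. the spindle has been slid out of the rack, upright in the gripper (horizontal distance between spindle_seat and rack_slot above 0.075 m and angle between spindle's own z axis and vertical below 0.25 rad and contact force between the fingers and spindle above 1 N), for 0.1 s.
At the end, for the whole second after the job is handed in: The spindle is upright (within 0.06 rad) in the bore, on its axis within 3.5 mm, its collar within 2 mm of the hub's face, the ejector held down by more than 10 mm, the gripper's fingers still holding the spindle (over 1 N), and the spindle at rest (z of spindle_seat in the frame of hub_mouth below 0.002 m and horizontal distance between spindle_seat and hub_mouth below 0.0035 m and angle between spindle's own z axis and vertical below 0.06 rad and value of joint ejector above 0.01 m and contact force between the fingers and spindle above 1 N and linear speed of spindle below 0.01 m/s); the arm keeps its last pose, push and grip.
It fails at once if a bystander on the counter is pushed more than 40 mm away (distance of any of beaker_50, reagent_07, reagent_10, matchbox, petri_dish from where it was at the start of the episode above 0.04 m).
It fails at once if a bystander on the counter is tipped over (angle between any of beaker_50, reagent_07, reagent_10, matchbox, petri_dish's own z axis and vertical above 0.5 rad).
It also fails if it takes over 53 s, if anything falls off the work surface, if the arm or the gripper's body presses on something with over 40 N, if the wrist force passes 120 N, or if a joint passes its speed limit or range.

## Working session

There is one attempt and no reset: what is moved stays moved. The work goes in short steps, Python scripts to look and compute and a tool call to move; the robot and the scene stay as the last step left them, time stands still between calls to the robot, and variables do not carry over. Pictures are saved under pics/ and viewed, about 8 in all and at most 12, crops included, and the job is handed in when it is done.

Besides the shell and the picture viewer there is one more tool, called after ">>>" in YAML: its name, and indented under it one key for each argument. step_arm: Moves the arm, as the interface text tells. Its arguments: {"type":"object","properties":{"twist":{"type":"array","items":{"type":"array","items":{"type":"number"}}},"dp":{"type":"array","items":{"type":"array","items":{"type":"number"}}},"grip":{"type":"array","items":{"type":"number"}}},"required":["twist","dp","grip"]}

```bash
mkdir -p pics; cat > h.py <<'E'
from workcell import ctrl
import numpy as np, cv2
def grab(n,f):
    im=ctrl.get_image(n); cv2.imwrite('pics/'+f,cv2.cvtColor(im,cv2.COLOR_RGB2BGR)); return im
def ray(n,u,v):
    c=ctrl.get_calibration(n); R=np.array(c['orientation']); d=R@np.array([(u-c['cx'])/c['fx'],(v-c['cy'])/c['fy'],1]); return np.array(c['eye']),d
def onz(n,u,v,z):
    e,d=ray(n,u,v); return e+d*(z-e[2])/d[2]
def proj(n,p):
    c=ctrl.get_calibration(n); q=np.array(c['orientation']).T@(np.array(p)-np.array(c['eye'])); return np.array([c['fx']*q[0]/q[2]+c['cx'],c['fy']*q[1]/q[2]+c['cy']])
E
python3 - <<'E'
from h import *
np.set_printoptions(precision=4,suppress=True)
grab('top','t0.png');grab('side','s0.png')
for n in('top','side'):print(n,ctrl.get_calibration(n))
print(ctrl.get_state(),ctrl.hold_point_z)
E
```

```text
top {'fx': 493.4743091391667, 'fy': 493.4743091391667, 'cx': 316.9773282603325, 'cy': 246.2348152964767, 'eye': array([ 0.4066, -0.0565,  1.4213]), 'orientation': array([[-0.0286, -0.997 ,  0.0717],
       [-0.9996,  0.0289,  0.0042],
       [-0.0062, -0.0716, -0.9974]])}
side {'fx': 623.3978696057038, 'fy': 623.3978696057038, 'cx': 321.7342846955284, 'cy': 235.33593798118272, 'eye': array([ 0.214 , -0.8522,  1.4005]), 'orientation': array([[ 0.9465, -0.2694,  0.1775],
       [-0.3226, -0.7962,  0.5118],
       [ 0.0034, -0.5417, -0.8406]])}
{'clock': 0.1, 'joint_pos': array([ 64.0853,  30.2759,  82.1484,  -0.0011,  67.6886, -10.2258]), 'joint_velocities': array([ 0.074 , -0.1   , -0.2292,  0.0427,  0.0076,  0.0379]), 'joint_efforts': array([ -0.0002, -44.0987, -17.715 ,   0.0635,   0.0534,  -0.    ]), 'eef_pos': array([0.1687, 0.6011, 0.2216]), 'ee_rot': array([[-0.0008,  0.2704,  0.9627],
       [-0.0018,  0.9627, -0.2704],
       [-1.    , -0.0019, -0.0003]]), 'ft_force': array([ 1.1734,  0.1226, -1.1062]), 'wrist_torque': array([ 0.0003, -0.0004,  0.003 ]), 'opening': 0.08698588088627772} 0.0187
```

View pics/t0.png

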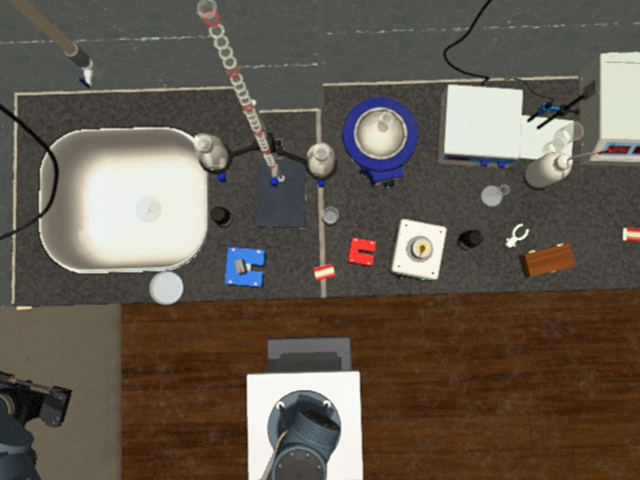

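View pics/s0.png

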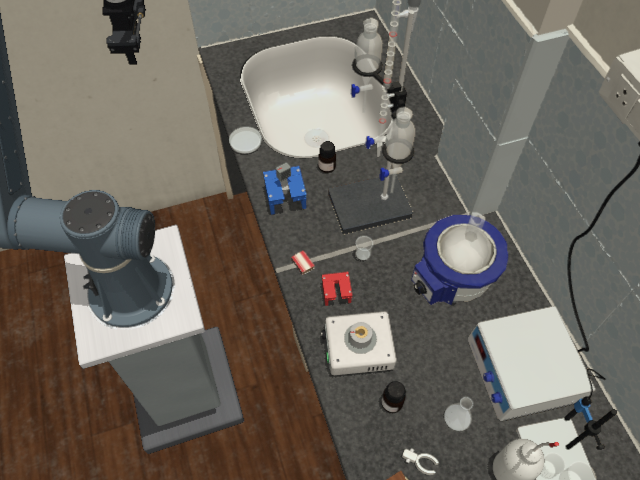

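The top view shows the blue rack near (246,267) with its slot opening to the right (world −y), the hub at (420,248), and the red decoy at (362,251). The side view shows the rack near (285,187) and the hub near (360,335). Next I'll view enlarged crops.

```bash
python3 - <<'E'
from h import *
t=cv2.imread('pics/t0.png')
a=cv2.resize(t[240:295,215:275],(400,367),interpolation=cv2.INTER_CUBIC)
b=cv2.resize(t[215:285,385:455],(367,367),interpolation=cv2.INTER_CUBIC)
cv2.imwrite('pics/t0c.png',np.hstack([a,b]))
im=cv2.cvtColor(t,cv2.COLOR_BGR2HSV)
m=cv2.inRange(im,(100,150,80),(125,255,255)); m[:, :215]=0;m[:,275:]=0;m[:235]=0
cs,_=cv2.findContours(m,cv2.RETR_EXTERNAL,cv2.CHAIN_APPROX_NONE)
c=max(cs,key=cv2.contourArea); r=cv2.minAreaRect(c); bx=cv2.boxPoints(r); print(r)
P=np.array([onz('top',u,v,.066) for u,v in bx]); print(P, P.mean(0),np.linalg.norm(P-np.roll(P,1,0),axis=1))
h=im[:,:,1]; w=cv2.inRange(im,(0,0,170),(180,60,255)); w[:,:385]=0;w[:,455:]=0;w[:215]=0;w[285:]=0
cs,_=cv2.findContours(w,cv2.RETR_EXTERNAL,cv2.CHAIN_APPROX_NONE)
c=max(cs,key=cv2.contourArea); r=cv2.minAreaRect(c); bx=cv2.boxPoints(r); print(r)
P=np.array([onz('top',u,v,.06) for u,v in bx]); print(P,P.mean(0),np.linalg.norm(P-np.roll(P,1,0),axis=1))
E
```

```text
((244.7172393798828, 266.61065673828125), (37.93447494506836, 37.4818000793457), 5.19442892074585)
[[0.4088986  0.20653075 0.066     ]
 [0.51123635 0.1956218  0.066     ]
 [0.49873273 0.09165267 0.066     ]
 [0.39656154 0.10310809 0.066     ]] [0.45385731 0.14922833 0.066     ] [0.10415588 0.10291754 0.1047183  0.10281137]
((418.97357177734375, 248.80755615234375), (46.68642807006836, 53.689395904541016), 10.619654655456543)
[[ 0.43055181 -0.25284871  0.06      ]
 [ 0.57590092 -0.28600678  0.06      ]
 [ 0.54820887 -0.41190276  0.06      ]
 [ 0.40333233 -0.37786057  0.06      ]] [ 0.48949848 -0.33215471  0.06      ] [0.12794086 0.14908327 0.12890558 0.14882232]
```

View pics/t0c.png

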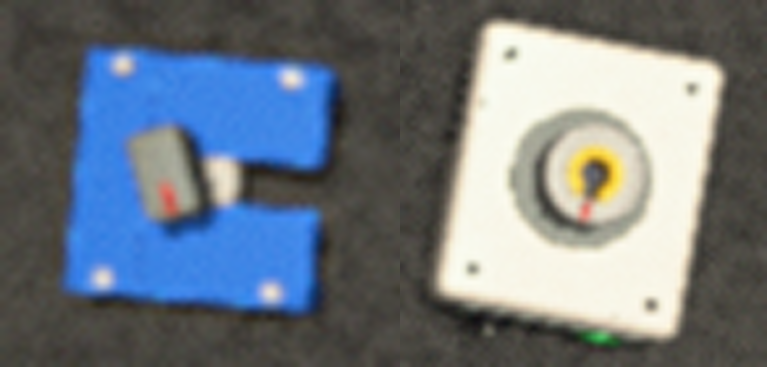

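The crop shows the grip in the slot with its red line on the lower side, tilted right. The hub is round, with its keyway and red line pointing down and slightly left. I'll measure both numerically.

```bash
python3 - <<'E'
from h import *
np.set_printoptions(precision=4,suppress=True)
t=cv2.imread('pics/t0.png'); hs=cv2.cvtColor(t,cv2.COLOR_BGR2HSV)
def big(m,box):
    z=np.zeros_like(m);x0,x1,y0,y1=box;z[y0:y1,x0:x1]=m[y0:y1,x0:x1]
    cs,_=cv2.findContours(z,cv2.RETR_EXTERNAL,cv2.CHAIN_APPROX_NONE);return max(cs,key=cv2.contourArea),z
red=cv2.inRange(hs,(0,90,70),(8,255,255))|cv2.inRange(hs,(170,90,70),(180,255,255))
gr=cv2.inRange(hs,(0,0,85),(180,60,150))|red
c,_=big(gr,(233,246,256,276)); r=cv2.minAreaRect(c);print('grip',r)
P=np.array([onz('top',u,v,.128) for u,v in cv2.boxPoints(r)]);print(P,P.mean(0),np.linalg.norm(P-np.roll(P,1,0),axis=1))
_,z=big(red,(233,246,256,276));v,u=np.nonzero(z);print('redgrip',u.mean(),v.mean(),onz('top',u.mean(),v.mean(),.128))
_,z=big(red,(410,435,248,262));v,u=np.nonzero(z);print('redhub',list(zip(u,v)));
rh=onz('top',u.mean(),v.mean(),.096)
y=cv2.inRange(hs,(15,110,120),(35,255,255)); c,z=big(y,(410,435,235,262)); e=cv2.minEnclosingCircle(c);print('yellow',e)
Y=onz('top',*e[0],.096);d=rh-Y;print(Y,rh,np.degrees(np.arctan2(-d[1],-d[0])))
# rack white hub disc
print('hub expected px from housing', proj('top',[.4895,-.3322,.096]))
s=cv2.imread('pics/s0.png')
a=cv2.resize(s[155:215,255:315],(400,400),interpolation=cv2.INTER_CUBIC)
b=cv2.resize(s[305:365,330:390],(400,400),interpolation=cv2.INTER_CUBIC)
cv2.imwrite('pics/s0c.png',np.hstack([a,b]))
print(ctrl.get_state()['clock'])
for p in ([.454,.149,.128],[.4895,-.3322,.096]):print(proj('side',p))
E
```

```text
grip ((241.8670654296875, 265.8641662597656), (5.778173446655273, 13.305004119873047), 8.746162414550781)
[[0.438  0.1577 0.128 ]
 [0.4723 0.1518 0.128 ]
 [0.4695 0.1368 0.128 ]
 [0.4352 0.1427 0.128 ]] [0.4537 0.1472 0.128 ] [0.0152 0.0348 0.0152 0.0348]
redgrip 239.88888888888889 269.55555555555554 [0.4442 0.1526 0.128 ]
redhub [(np.int64(420), np.int64(254)), (np.int64(420), np.int64(255)), (np.int64(420), np.int64(256))]
yellow ((421.7391357421875, 247.6521759033203), 5.018964767456055)
[ 0.4899 -0.3324  0.096 ] [ 0.4703 -0.3269  0.096 ] -15.72807175879188
hub expected px from housing [421.6651 247.8113]
0.1
[283.2983 169.126 ]
[360.8505 331.7779]
```

View pics/s0c.png

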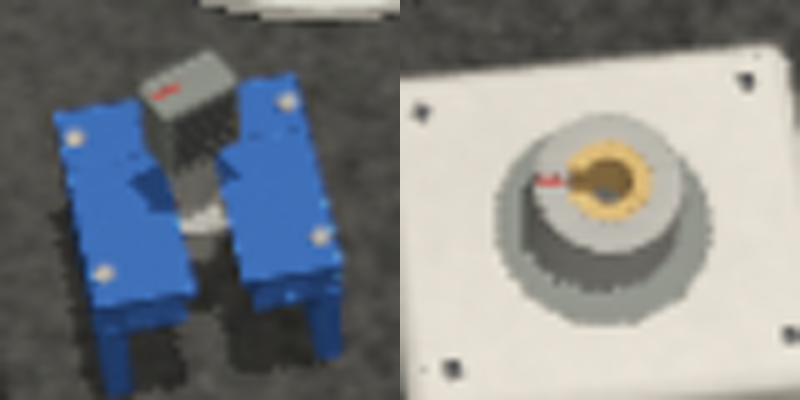

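The side crop shows the grip's top face with corners near (140,88), (208,50), (238,80) and (172,118), red line on the left. The hub's keyway is on its left, in line with the red mark.

```bash
python3 - <<'E'
from h import *
np.set_printoptions(precision=4,suppress=True)
k=60/400
C=np.array([onz('side',255+x*k-.5,155+y*k-.5,.128) for x,y in [(140,88),(208,50),(238,80),(172,118)]])
print(C,C.mean(0))
for i in range(4):
    d=C[(i+1)%4]-C[i];print(np.linalg.norm(d),np.degrees(np.arctan2(d[1],d[0])))
q=[onz('side',255+x*k-.5,155+y*k-.5,.128) for x,y in [(152,98),(180,87)]];d=q[1]-q[0];print('red',q,np.degrees(np.arctan2(d[1],d[0])))
C=np.array([onz('top',215+x*k-.5,240+y*k-.5,.128) for x,y in [(127,140),(175,126),(200,212),(150,222)]])
print(C,C.mean(0))
q=[onz('top',215+x*k-.5,240+y*k-.5,.128) for x,y in [(174,215),(163,184)]];d=q[1]-q[0];print('red',q,np.degrees(np.arctan2(d[1],d[0])))
q=[onz('side',330+x*k-.5,305+y*k-.5,.096) for x,y in [(137,182),(163,180),(209,181),(211,183)]];print(q)
E
```

```text
[[0.4361 0.1601 0.128 ]
 [0.4669 0.1699 0.128 ]
 [0.4736 0.1516 0.128 ]
 [0.4437 0.1417 0.128 ]] [0.4551 0.1558 0.128 ]
0.032348057744309794 17.639995270143274
0.0194382697651357 -69.82051479688202
0.03156771403431394 -161.7475470420787
0.019824847899270415 112.39509063896953
red [array([0.4391, 0.1538, 0.128 ]), array([0.4511, 0.1555, 0.128 ])] 8.4035192986542
[[0.4684 0.1688 0.128 ]
 [0.4734 0.1498 0.128 ]
 [0.4393 0.1406 0.128 ]
 [0.4359 0.1603 0.128 ]] [0.4543 0.1549 0.128 ]
red [array([0.4384, 0.1508, 0.128 ]), array([0.4507, 0.155 , 0.128 ])] 18.499785861631977
[array([ 0.4663, -0.3244,  0.096 ]), array([ 0.4749, -0.3265,  0.096 ]), array([ 0.4896, -0.3319,  0.096 ]), array([ 0.49  , -0.3328,  0.096 ])]
```

>>> step_arm:
  twist:
    - [0,0,0]
    - [0,0,0]
    - [0,0,0]
    - [0,0,0]
    - [0,0,0]
    - [0,0,0]
    - [0,0,0]
    - [0,0,0]
    - [0,0,0]
    - [0,0,0]
    - [0,0,0]
    - [0,0,0]
    - [0,0,0]
    - [0,0,0]
    - [0,0,0]
    - [0,0,0]
    - [0,0,0]
    - [0,0,0]
  dp:
    - [0,-0.0195,0.022]
    - [0,-0.0195,0.022]
    - [0,-0.0195,0.022]
    - [0,-0.0195,0.022]
    - [0,-0.0195,0.022]
    - [0,-0.0195,0.022]
    - [0,-0.0195,0.022]
    - [0,-0.0195,0.022]
    - [0,-0.0195,0.022]
    - [0,-0.0195,0.022]
    - [0,-0.0195,0.022]
    - [0,-0.0195,0.022]
    - [0,-0.0195,0.022]
    - [0,-0.0195,0.022]
    - [0,-0.0195,0.022]
    - [0,-0.0195,0.022]
    - [0,-0.0195,0.022]
    - [0,-0.0195,0.022]
  grip: [-1,-1,-1,-1,-1,-1,-1,-1,-1,-1,-1,-1,-1,-1,-1,-1,-1,-1]

```text
clock: 1.6
eef_pos: [0.4556, 0.1553, 0.2223]
ee_rot: [[-0.001, 0.271, 0.963], [0.0, 0.963, -0.271], [-1.0, -0.0, -0.001]]
ft_force: [0.5, 0.4, 0.2]
opening: 0.0868
```

>>> step_arm:
  twist:
    - [-5.5,0,0]
    - [-5.5,0,0]
    - [-5.5,0,0]
    - [-5.5,0,0]
    - [-5.5,0,0]
    - [-5.5,0,0]
    - [0,0,0]
    - [0,0,0]
  dp:
    - [0,0,0]
    - [0,0,0]
    - [0,0,0]
    - [0,0,0]
    - [0,0,0]
    - [0,0,0]
    - [0,0,0]
    - [0,0,0]
  grip: [-1,-1,-1,-1,-1,-1,-1,-1]

```text
clock: 2.27
eef_pos: [0.455, 0.1567, 0.2223]
ee_rot: [[-0.001, -0.295, 0.955], [-0.0, 0.955, 0.295], [-1.0, 0.0, -0.001]]
ft_force: [-0.1, -1.2, 0.0]
opening: 0.0873
```

>>> step_arm:
  twist:
    - [0,0,0]
    - [0,0,0]
    - [0,0,0]
    - [0,0,0]
    - [0,0,0]
    - [0,0,0]
    - [0,0,0]
    - [0,0,0]
    - [0,0,0]
    - [0,0,0]
    - [0,0,0]
    - [0,0,0]
    - [0,0,0]
    - [0,0,0]
    - [0,0,0]
    - [0,0,0]
    - [0,0,0]
  dp:
    - [0.0225,0,0]
    - [0.0225,0,0]
    - [0.0225,0,0]
    - [0.0225,0,0]
    - [0.0225,0,0]
    - [0.0225,0,0]
    - [0,0,0]
    - [0,0,0]
    - [0,0,0]
    - [0,0,0]
    - [0,0,0]
    - [0,0,0]
    - [0,0,0]
    - [0,0,0]
    - [0,0,0]
    - [0,0,0]
    - [0,0,0]
  grip: [-1,-1,-1,-1,-1,-1,-1,1,1,1,1,1,1,1,1,1,1]

```text
clock: 3.68
eef_pos: [0.4553, 0.1567, 0.0876]
ee_rot: [[-0.0, -0.298, 0.955], [-0.0, 0.955, 0.298], [-1.0, 0.0, -0.0]]
ft_force: [0.3, -0.5, 0.1]
opening: 0.0282
```

>>> step_arm:
  twist:
    - [0,0,0]
    - [0,0,0]
    - [0,0,0]
    - [0,0,0]
    - [0,0,0]
    - [0,0,0]
  dp:
    - [0,0,0]
    - [0,0,0]
    - [0,0,0]
    - [0,0,0]
    - [0,0,0]
    - [-0.002,0,0]
  grip: [1,1,1,1,1,1]

```text
clock: 4.18
eef_pos: [0.4548, 0.1567, 0.0892]
ee_rot: [[-0.001, -0.297, 0.955], [-0.0, 0.955, 0.297], [-1.0, 0.0, -0.001]]
ft_force: [-0.7, -0.2, -2.2]
opening: 0.0219
```

>>> step_arm:
  twist:
    - [0,0,0]
    - [0,0,0]
    - [0,0,0]
    - [0,0,0]
    - [0,0,0]
  dp:
    - [0,-0.0087,-0.0039]
    - [0,-0.0087,-0.0039]
    - [0,-0.0087,-0.0039]
    - [0,-0.0087,-0.0039]
    - [0,0,0]
  grip: [1,1,1,1,1]

```text
clock: 4.6
eef_pos: [0.4502, 0.1169, 0.0895]
ee_rot: [[-0.001, -0.295, 0.955], [-0.0, 0.955, 0.295], [-1.0, -0.0, -0.001]]
ft_force: [-0.7, 0.1, -2.2]
opening: 0.0214
```

No contact force so far. Continuing out, then lifting.

>>> step_arm:
  twist:
    - [0,0,0]
    - [0,0,0]
    - [0,0,0]
    - [0,0,0]
    - [0,0,0]
    - [0,0,0]
    - [0,0,0]
    - [0,0,0]
    - [0,0,0]
  dp:
    - [0,-0.0087,-0.0039]
    - [0,-0.0087,-0.0039]
    - [0,-0.0087,-0.0039]
    - [0,-0.0087,-0.0039]
    - [0,-0.0087,-0.0039]
    - [0,-0.0087,-0.0039]
    - [0,-0.0043,-0.002]
    - [0,0,0]
    - [0,0,0]
  grip: [1,1,1,1,1,1,1,1,1]

```text
clock: 5.35
eef_pos: [0.4433, 0.057, 0.0896]
ee_rot: [[0.0, -0.297, 0.955], [0.0, 0.955, 0.297], [-1.0, 0.0, 0.0]]
ft_force: [-0.4, 0.1, -0.3]
opening: 0.022
```

>>> step_arm:
  twist:
    - [5.5,0,0]
    - [5.5,0,0]
    - [5.5,0,0]
    - [5.5,0,0]
    - [5.5,0,0]
    - [5.5,0,0]
    - [0,0,0]
    - [0,0,0]
  dp:
    - [-0.02,0,0]
    - [-0.02,0,0]
    - [-0.02,0,0]
    - [-0.02,0,0]
    - [-0.02,0,0]
    - [-0.01,0,0]
    - [0,0,0]
    - [0,0,0]
  grip: [1,1,1,1,1,1,1,1]

```text
clock: 6.02
eef_pos: [0.4433, 0.0577, 0.1998]
ee_rot: [[0.001, 0.267, 0.964], [-0.0, 0.964, -0.267], [-1.0, 0.0, 0.001]]
ft_force: [0.1, -0.2, -2.1]
opening: 0.0219
```

```bash
python3 - <<'E'
from h import *
np.set_printoptions(precision=4,suppress=True)
s=grab('side','s1.png');S=ctrl.get_state();print(S['clock'],S['eef_pos'],S['ee_rot'],S['ft_force'],S['opening'])
u,v=proj('side',S['eef_pos']).astype(int);print(u,v)
a=cv2.imread('pics/s1.png')[v-60:v+60,u-60:u+60];print(a.shape)
cv2.imwrite('pics/s1c.png',cv2.resize(a,(600,600),interpolation=cv2.INTER_CUBIC))
E
```

```text
6.0667 [0.4427 0.0577 0.1991] [[-0.0009  0.2676  0.9635]
 [ 0.0002  0.9635 -0.2676]
 [-1.     -0.0001 -0.0009]] [-0.3886 -0.352  -1.3802] 0.021849580213826145
288 179
(120, 120, 3)
```

View pics/s1c.png

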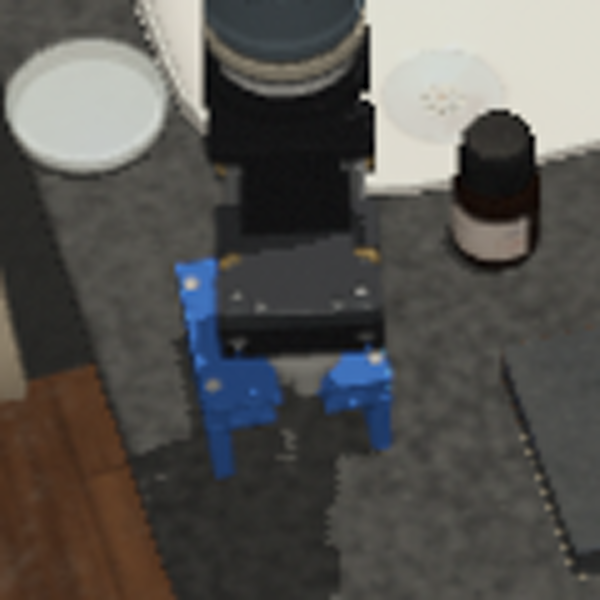

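The spindle is held: the collar's lower arc shows below the finger at (300,370). Now moving over the hub.

>>> step_arm:
  twist:
    - [0,0,0]
    - [0,0,0]
    - [0,0,0]
    - [0,0,0]
    - [0,0,0]
    - [0,0,0]
    - [0,0,0]
    - [0,0,0]
    - [0,0,0]
    - [0,0,0]
    - [0,0,0]
    - [0,0,0]
    - [0,0,0]
    - [0,0,0]
    - [0,0,0]
    - [1,0,0]
    - [0,0,0]
  dp:
    - [0,-0.0242,0.01]
    - [0,-0.0242,0.01]
    - [0,-0.0242,0.01]
    - [0,-0.0242,0.01]
    - [0,-0.0242,0.01]
    - [0,-0.0242,0.01]
    - [0,-0.0242,0.01]
    - [0,-0.0242,0.01]
    - [0,-0.0242,0.01]
    - [0,-0.0242,0.01]
    - [0,-0.0242,0.01]
    - [0,-0.0242,0.01]
    - [0,-0.0242,0.01]
    - [0,-0.0242,0.01]
    - [0,-0.0242,0.01]
    - [0,0,0]
    - [0,0,0]
  grip: [1,1,1,1,1,1,1,1,1,1,1,1,1,1,1,1,1]

```text
clock: 7.48
eef_pos: [0.4889, -0.3334, 0.1974]
ee_rot: [[-0.002, 0.288, 0.958], [0.002, 0.958, -0.288], [-1.0, 0.002, -0.003]]
ft_force: [-0.6, -0.0, -2.0]
opening: 0.0218
```

```bash
cat > look.py <<'E'
from h import *
import sys
np.set_printoptions(precision=4,suppress=True)
f=sys.argv[1]
grab('side',f);S=ctrl.get_state();p=S['eef_pos'];print(S['clock'],p,S['ee_rot'][:,1:].T,S['ft_force'],S['opening'])
a=cv2.imread('pics/'+f)[285:365,320:400]
cv2.imwrite('pics/c_'+f,cv2.resize(a,(600,600),interpolation=cv2.INTER_CUBIC))
for dz in(0,-.0376,-.0716):print((proj('side',p+[0,0,dz])-[320,285]+.5)*7.5)
print((proj('side',[.4898,-.3325,.096])-[320,285]+.5)*7.5)
E
python3 look.py s2.png
```

```text
7.5333 [ 0.4886 -0.332   0.1975] [[ 0.2868  0.958   0.0025]
 [ 0.958  -0.2868 -0.0038]] [-1.0032  0.2415 -1.9697] 0.021780599734006676
[326.9468 207.4321]
[319.2847 264.1571]
[312.657  313.2241]
[311.411  355.1591]
```

View pics/c_s2.png

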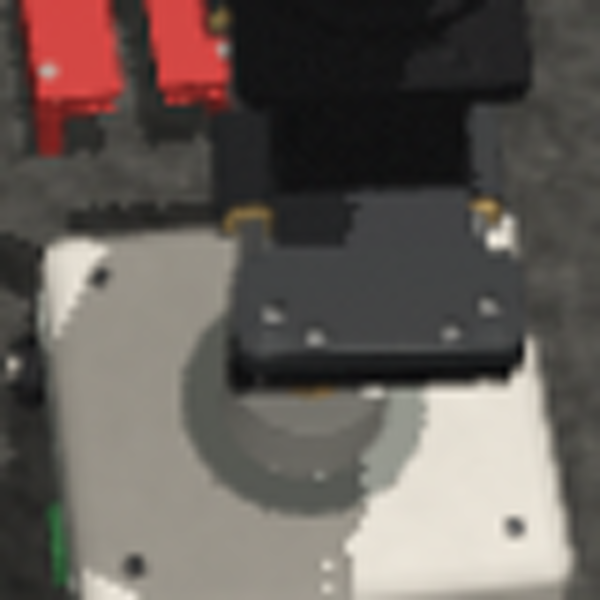

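The front finger hides the spindle; the hub's face shows below it around (312,380), about where the nose projects. I'll shift 2 mm along tool z and lower gently, watching the force.

>>> step_arm:
  twist:
    - [0,0,0]
    - [0,0,0]
    - [0,0,0]
    - [0,0,0]
    - [0,0,0]
  dp:
    - [0,0,0.002]
    - [0.012,0,0]
    - [0.012,0,0]
    - [0,0,0]
    - [0,0,0]
  grip: [1,1,1,1,1]

```text
clock: 7.95
eef_pos: [0.491, -0.3316, 0.1748]
ee_rot: [[-0.002, 0.286, 0.958], [0.002, 0.958, -0.286], [-1.0, 0.001, -0.003]]
ft_force: [-0.6, -0.8, -1.4]
opening: 0.0216
```

>>> step_arm:
  twist:
    - [0,0,0]
    - [0,0,0]
    - [0,0,0]
    - [0,0,0]
    - [0,0,0]
  dp:
    - [0.003,0,0]
    - [0.003,0,0]
    - [0.003,0,0]
    - [0,0,0]
    - [0,0,0]
  grip: [1,1,1,1,1]

```text
clock: 8.37
eef_pos: [0.4914, -0.3332, 0.1665]
ee_rot: [[-0.0, 0.287, 0.958], [0.0, 0.958, -0.287], [-1.0, 0.0, -0.0]]
ft_force: [-0.2, -0.2, -1.5]
opening: 0.0216
```

>>> step_arm:
  twist:
    - [0,0,0]
    - [0,0,0]
    - [0,0,0]
    - [0,0,0]
  dp:
    - [0.002,0,0]
    - [0.002,0,0]
    - [0,0,0]
    - [0,0,0]
  grip: [1,1,1,1]

```text
clock: 8.7
eef_pos: [0.4914, -0.3332, 0.1624]
ee_rot: [[-0.0, 0.287, 0.958], [0.0, 0.958, -0.287], [-1.0, 0.0, -0.0]]
ft_force: [0.6, 0.1, -2.0]
opening: 0.0218
```

>>> step_arm:
  twist:
    - [0,0,0]
    - [0,0,0]
    - [0,0,0]
    - [0,0,0]
  dp:
    - [0.002,0,0]
    - [0.002,0,0]
    - [0,0,0]
    - [0,0,0]
  grip: [1,1,1,1]

```text
clock: 9.03
eef_pos: [0.4914, -0.3331, 0.1583]
ee_rot: [[-0.0, 0.287, 0.958], [0.0, 0.958, -0.287], [-1.0, 0.0, -0.0]]
ft_force: [-0.2, -0.4, -2.1]
opening: 0.0216
```

>>> step_arm:
  twist:
    - [0,0,0]
    - [0,0,0]
    - [0,0,0]
    - [0,0,0]
  dp:
    - [0.002,0,0]
    - [0.002,0,0]
    - [0,0,0]
    - [0,0,0]
  grip: [1,1,1,1]

```text
clock: 9.37
eef_pos: [0.4914, -0.3332, 0.1544]
ee_rot: [[-0.0, 0.287, 0.958], [0.0, 0.958, -0.287], [-1.0, 0.0, -0.0]]
ft_force: [-0.1, 0.9, -2.0]
opening: 0.022
```

>>> step_arm:
  twist:
    - [0,0,0]
    - [0,0,0]
    - [0,0,0]
    - [0,0,0]
  dp:
    - [0.0015,0,0]
    - [0.0015,0,0]
    - [0,0,0]
    - [0,0,0]
  grip: [1,1,1,1]

```text
clock: 9.7
eef_pos: [0.4914, -0.3332, 0.1514]
ee_rot: [[-0.0, 0.287, 0.958], [0.0, 0.958, -0.287], [-1.0, 0.0, -0.0]]
ft_force: [0.2, -0.5, -1.5]
opening: 0.0219
```

>>> step_arm:
  twist:
    - [0,0,0]
    - [0,0,0]
    - [0,0,0]
    - [0,0,0]
  dp:
    - [0.002,0,0]
    - [0.002,0,0]
    - [0,0,0]
    - [0,0,0]
  grip: [1,1,1,1]

```text
clock: 10.03
eef_pos: [0.4914, -0.3331, 0.1473]
ee_rot: [[-0.0, 0.287, 0.958], [0.0, 0.958, -0.287], [-1.0, 0.0, -0.0]]
ft_force: [-0.5, -0.4, -1.9]
opening: 0.0216
```

>>> step_arm:
  twist:
    - [0,0,0]
    - [0,0,0]
    - [0,0,0]
    - [0,0,0]
  dp:
    - [0.002,0,0]
    - [0.002,0,0]
    - [0,0,0]
    - [0,0,0]
  grip: [1,1,1,1]

```text
clock: 10.37
eef_pos: [0.4917, -0.3335, 0.1441]
ee_rot: [[0.001, 0.287, 0.958], [-0.001, 0.958, -0.287], [-1.0, -0.0, 0.001]]
ft_force: [-0.9, 0.4, 2.1]
opening: 0.0216
```

The 4 N ejector contact came at the expected depth, so the key is in the keyway. Pushing on.

>>> step_arm:
  twist:
    - [0,0,0]
    - [0,0,0]
    - [0,0,0]
    - [0,0,0]
    - [0,0,0]
  dp:
    - [0.002,0,0]
    - [0.002,0,0]
    - [0.002,0,0]
    - [0,0,0]
    - [0,0,0]
  grip: [1,1,1,1,1]

```text
clock: 10.78
eef_pos: [0.4918, -0.3335, 0.1378]
ee_rot: [[0.001, 0.287, 0.958], [-0.001, 0.958, -0.287], [-1.0, -0.0, 0.001]]
ft_force: [-0.4, 0.8, 4.6]
opening: 0.0216
```

>>> step_arm:
  twist:
    - [0,0,0]
    - [0,0,0]
    - [0,0,0]
    - [0,0,0]
  dp:
    - [0.0015,0,0]
    - [0.0015,0,0]
    - [0,0,0]
    - [0,0,0]
  grip: [1,1,1,1]

```text
clock: 11.12
eef_pos: [0.4917, -0.3335, 0.1349]
ee_rot: [[0.001, 0.287, 0.958], [-0.001, 0.958, -0.287], [-1.0, -0.0, 0.001]]
ft_force: [0.2, 0.1, 6.1]
opening: 0.0218
```

>>> step_arm:
  twist:
    - [0,0,0]
    - [0,0,0]
    - [0,0,0]
  dp:
    - [0.001,0,0]
    - [0.001,0,0]
    - [0,0,0]
  grip: [1,1,1]

```text
clock: 11.37
eef_pos: [0.4918, -0.3335, 0.1335]
ee_rot: [[0.001, 0.287, 0.958], [-0.001, 0.958, -0.287], [-1.0, -0.001, 0.001]]
ft_force: [-1.2, 1.2, 8.7]
opening: 0.0216
```

>>> step_arm:
  twist:
    - [0,0,0]
    - [0,0,0]
    - [0,0,0]
  dp:
    - [0.001,0,0]
    - [0,0,0]
    - [0,0,0]
  grip: [1,1,1]

```text
clock: 11.62
eef_pos: [0.4918, -0.3336, 0.1334]
ee_rot: [[0.001, 0.287, 0.958], [-0.001, 0.958, -0.287], [-1.0, -0.001, 0.001]]
ft_force: [-1.9, 1.4, 13.5]
opening: 0.0216
```

TCP has stopped at 0.1334 (0.1336 expected) and the force is climbing, so the collar is seated. One look to confirm.

>>> step_arm:
  twist:
    - [0,0,0]
    - [0,0,0]
    - [0,0,0]
    - [0,0,0]
    - [0,0,0]
    - [0,0,0]
  dp:
    - [0,0,0]
    - [0,0,0]
    - [0,0,0]
    - [0,0,0]
    - [0,0,0]
    - [0,0,0]
  grip: [1,1,1,1,1,1]

```text
clock: 12.12
eef_pos: [0.4918, -0.3335, 0.1334]
ee_rot: [[0.001, 0.287, 0.958], [-0.001, 0.958, -0.287], [-1.0, -0.001, 0.001]]
ft_force: [-1.8, 1.1, 13.6]
opening: 0.0218
```

```bash
python3 look.py s3.png
```

```text
12.1667 [ 0.4918 -0.3335  0.1335] [[ 0.287   0.9579 -0.0008]
 [ 0.9579 -0.287   0.0013]] [-2.3553  1.2982 13.1852] 0.02206735364850447
[326.1975 303.9514]
[318.8433 356.3595]
[312.4712 401.7692]
[311.411  355.1591]
```

View pics/c_s3.png

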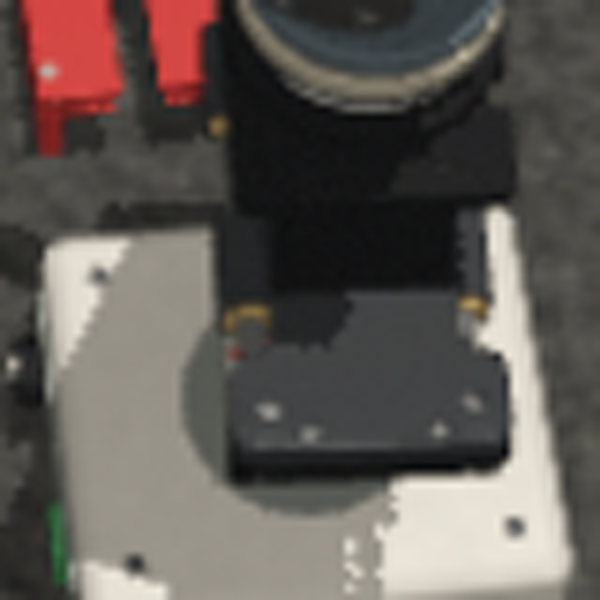

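The view matches a seated spindle: the fingers are low over the hub, the hub's red mark is at (235,352), and the collar's projection falls on the hub's face. Handing in.

```bash
python3 -c "
from workcell import ctrl
print(ctrl.hand_in())"
```

```text
the job is handed in; nothing more can be done
None
```

I slid the spindle out of the blue rack, turned it about 34° so its key lined up with the keyway, and pushed it down onto the hub. I handed it in at about 12 s, still gripping and pressing down. The hand-in gives no verdict, so these are my own checks:

- **Fit:** there was no contact force until about 4 N appeared near TCP z 0.1456, where the nose should meet the ejector. The key was in the keyway by then. The force rose as expected for the spring, and the tool then stopped at TCP z 0.1334, against 0.1336 predicted for the collar flush on the hub.
- **Hold:** the press is steady at about 13.5 N on the force sensor. The opening is 22 mm, which matches the grip's width, and the tool axis is within 0.002 rad of vertical.
- **Bystanders:** no unexpected contact forces showed, and I kept the path clear of them, but I took no final picture to check each one.
- **Not seen directly:** the front finger hid the spindle from the side camera, so the seating rests on heights and forces. The final TCP is about 2 mm off my camera estimate of the bore centre. I put that down to the spindle sitting off the tool's centre line in the grip, plus camera error. The 17 mm bore itself keeps the 14 mm shank within about 1.5 mm of its axis.

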